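# Zero and start the puzzle timer

## Task

Get the puzzle timer going for a new round: press the small round key all the way down and let it come back up, then press the long bar key all the way down so that it stays down, and take the hand away. Leave the square key unpressed, do not press the round key again once the bar is down, and do not push the mug around.

Things in the scene. Friction and masses are not known exactly. Their poses are not given: they have to be found in the camera images.
- round_key_top (a point): Round reset key, off-white disc 30 mm across, in a row of three keys on a low black puzzle timer. Point: centre of its flat top, 44 mm above the table; z up, y along the row, x from the row towards the display. Travel 7 mm straight down, 1.5 N to start, 5 N fully down; springs back when let go. Keys are 66 mm apart centre to centre, in any order.
- bar_key_top (a point): Bar-shaped start key, off-white, same row. Point: centre of its flat top, 44 mm above the table while up; 60 mm long (its x, across the row), 22 mm wide (its y, along the row). Travel 7 mm straight down at 3 to 4 N; it stays where it is pushed to and cannot be raised again.
- square_key_top (a point): Square key, off-white, 40 x 40 mm, same row; a spring key like the round one, not to be pressed. Point: centre of its flat top, 44 mm above the table. The timer is 140 x 225 mm, fixed to the table; its display ridge, about 46 mm high, begins 50 mm beyond the line of key centres, on the +x side.
- mug_mid (a point): White ceramic mug standing loose on the table to the robot's right of the timer (-y): 80 mm across plus a handle reaching about 35 mm farther to one side, 95 mm high. The point is its centre, half-way up. Not to be disturbed.
There are look-alikes about, which are no part of the job. Of the things that look like the part that bears mug_mid, take the one that is farthest to the robot's right at the start.

How it is judged:
By the outcome, as a careful person would: the job done as asked, in the order asked, and still so for the second after the job is handed in, with the robot touching nothing.
It also fails if it takes over 29 s, if anything falls off the work surface, if the arm or the gripper's body presses on something with over 40 N, if the wrist force passes 120 N, or if a joint passes its speed limit or range.

## Robot

A 6-joint arm with a two-finger parallel gripper is mounted at the origin on the work surface. World frame = base frame: x ahead of the robot, y to its left, z up, the work surface at z = 0. Lengths are in m, angles in rad, forces in N, time in s.
With the tool pointing down it reaches from about 0.425 to 0.95 m from the base axis. Payload 3.5 kg.
Tool frame: the origin (TCP) lies midway between the tips of the shut fingers; the grasp point (between the pads) lies 19 mm behind it; z points along the fingers, y is the line along which they close (so a half turn about z gives the same grasp; the last joint's range is limited). The gripper opens to 85 mm and grips with 20 to 120 N. Pads are 22 mm wide; open, the fingers measure 114 mm over their backs; the gripper's body (76 mm by 85 mm) begins 54 mm behind the grasp point. The pads swing forward as they close: fully open they stand 13 mm farther back than shut.
Start: joints at [0.958, 0.286, 1.577, -0, 1.279, -0.15], TCP at [0.301, 0.604, 0.231] pointing down, gripper open.
Joint ranges: [-2.77, 2.77], [-0.9, 2.22], [0.21, 2.48], [-1.53, 4.67], [0.24, 2.81], [-2.84, 2.84]. Speed limits (rad/s): [2.79, 2.79, 3.14, 3.14, 3.14, 3.14].

## Interface

Orientations are given as a unit quaternion [x, y, z, w].
In Python, from plant import get_state, read_camera, ctrl gives the robot as it stands.
- The arm moves only by the shell command python3 -m crank 'ROWS' [FORCE]. ROWS is JSON, a list of rows, each a list of 3 entries, a list of its own where there are three numbers: the shift along the tool's x, y, z in mm, then the turn about the tool's z in degrees, then the closure in counts, from 0 (fully open) to 255 (shut). In form: [[[tx, ty, tz], yaw, claw], ...]. A call has 1 to 10 rows; each row is the pose to reach, as a shift and turn from the pose commanded when the call began, along the tool's axes at that moment; what a row does not reach only later rows make up. A row lasts 1/10 s, in which the tool goes at most 50 mm and 8.59 degrees, less where a joint would pass 70% of its speed; a pose out of reach is approached as far as the arm can. A call with a gripper value outside its range is refused whole. The fingers move at their own pace and stop on an object; FORCE is the grip in N (left out, the last holds). Time passes only in rows, so rows that repeat a pose let the fingers close. It gives the time, the measured TCP pose, the force, the opening and the grip force at its end, in the units of the state.
- get_state(): the state, without advancing time (a new reading comes with each control period).
- read_camera(name): name is "scene" or "top" or "wrist"; returns a dict with "frame" (420x560x3 uint8, blue, green, red), "range_z" (420x560 float32, m along the optical axis (not along the pixel's ray), 0 where there is no reading), "vfov" (degrees; the focal length in pixels is half the picture's height over the tangent of half this angle, whatever the lens; pixels are square), "cx", "cy" (the principal point, pixels), "k1" (the pictures are not rectified: a ray, as slopes to the right and down, at radius r is drawn at 1 + k1 r^2 times it, then the intrinsics apply), "origin" and "orientation" of the camera in the world. Camera axes: x right, y down, z forward; pixel columns grow to the right and rows downward; lengths in m; the calibration is good to about 2 mm. A picture is of the moment at which its call begins.
- ctrl.sign_off(): hands the job in; it is judged then, once.
The state is a dict: "time": time; "qpos": joint angles; "dq": joint speeds; "joint_efforts": joint torques, N m; "eef_pos": TCP position; "tcp_rot": TCP orientation; "contact_force": force on the tool from outside, world axes, zero at the start; "wrist_torque": the same for the moment, N m; "opening": opening from 0.0 (shut) to 1.0 (fully open); "finger_force": force on a finger pad.
Only numpy, scipy, OpenCV 4.12 (cv2) and the standard library are available. Lean on these libraries where they do the work, as an engineer would, in place of code of your own. Each camera call takes 0.05 s, during which the arm holds its last target. There are 200 camera calls.

## Working session

There is one attempt and no reset: what is moved stays moved. The work goes in short steps, Python scripts to look and compute and a shell command to move; the robot and the scene stay as the last step left them, time stands still between calls to the robot, and variables do not carry over. Pictures are saved under pics/ and viewed, at most 10 in all, crops included, and the job is handed in when it is done.

```bash
ls; mkdir -p pics
cat > h.py <<'E'
import numpy as np, cv2
from scipy.spatial.transform import Rotation as R
from plant import get_state, read_camera, ctrl
def cam(n):
    c=read_camera(n); c['f']=210/np.tan(np.radians(c['vfov'])/2); c['R']=R.from_quat(c['orientation']).as_matrix(); return c
def ray(c,u,v):
    f=c['f']; K=np.array([[f,0,c['cx']],[0,f,c['cy']],[0,0,1.]])
    p=cv2.undistortPoints(np.array([[[u,v]]],float),K,np.array([c['k1'],0,0,0.]))[0,0]
    return np.array([p[0],p[1],1.])
def onplane(c,u,v,z):
    d=c['R']@ray(c,u,v); o=np.array(c['origin']); return o+d*(z-o[2])/d[2]
def depthpt(c,u,v):
    return np.array(c['origin'])+c['R']@(ray(c,u,v)*c['range_z'][int(v),int(u)])
E
python3 - <<'E'
from h import *
import pickle
for n in ['top','scene']:
    c=cam(n); pickle.dump(c,open(n+'.pkl','wb')); cv2.imwrite(f'pics/{n}1.png',c['frame']); print(n,c['origin'],c['R'].round(2).tolist(),c['f'],c['k1'])
s=get_state();print(s['time'],s['eef_pos'],R.from_quat(s['tcp_rot']).as_matrix().round(3))
E
```

```text
pics
top [ 0.27461958 -0.11014792  0.99242804] [[-0.03, -0.98, 0.19], [-1.0, 0.03, 0.0], [-0.01, -0.19, -0.98]] 491.0985161991346 0.059666445783907195
scene [ 1.05380098 -0.07648878  0.47628671] [[-0.09, 0.58, -0.81], [1.0, 0.06, -0.06], [0.01, -0.81, -0.59]] 410.21816392779255 -0.10505584308145097
0.1 [0.30100389 0.60350521 0.23005095] [[-0.895  0.447 -0.001]
 [ 0.447  0.895 -0.002]
 [ 0.    -0.002 -1.   ]]
```

View pics/top1.png

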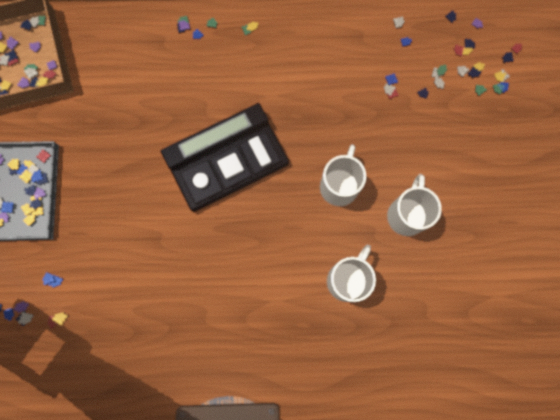

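View pics/scene1.png

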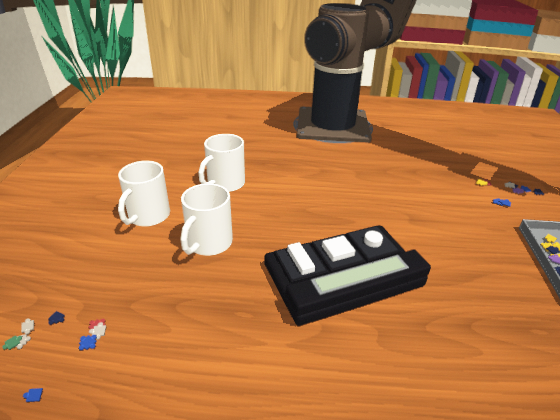

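The top view shows the round key at (201,180), the square key at (231,165) and the bar at (260,151). The display is on the far side. There are three mugs, at (343,180), (414,210) and (352,280). The one at (414,210) is farthest to the robot's right, so it is mug_mid; I'll stay clear of all three. Next I'll measure the keys and confirm in a crop.

Run:
```python
from h import *
import pickle
def blobs(c,x0,y0,x1,y1,tag):
    im=c['frame'].copy(); hsv=cv2.cvtColor(im,cv2.COLOR_BGR2HSV)
    m=((hsv[...,2]>150)&(hsv[...,1]<60)).astype(np.uint8); mm=np.zeros_like(m); mm[y0:y1,x0:x1]=m[y0:y1,x0:x1]
    n,_,st,ce=cv2.connectedComponentsWithStats(mm)
    for i in range(1,n):
        if st[i,4]>60:
            print(tag,ce[i].round(1),st[i,4],onplane(c,*ce[i],.044).round(4),depthpt(c,*ce[i]).round(4))
t=pickle.load(open('top.pkl','rb')); s=pickle.load(open('scene.pkl','rb'))
blobs(t,150,95,300,215,'top'); blobs(s,260,220,440,330,'scene')
for u,v in [(343,180),(414,210),(352,280)]: print('mug rim',onplane(t,u,v,.095).round(3))
cv2.imwrite('pics/crop1.png',cv2.resize(t['frame'][90:310,150:450],None,fx=2.6,fy=2.6,interpolation=cv2.INTER_CUBIC))
```

```text
top [213.4 135.1] 878 [0.6162 0.0194 0.044 ] [0.6148 0.0188 0.048 ]
top [259.2 150.7] 336 [ 0.5808 -0.0727  0.044 ] [ 0.5814 -0.0726  0.0421]
top [229.8 165.1] 408 [ 0.5525 -0.0133  0.044 ] [ 0.5528 -0.0132  0.0428]
top [200.  179.8] 184 [0.5237 0.0461 0.044 ] [0.5246 0.0467 0.0403]
scene [373.4 238.4] 242 [0.5326 0.0465 0.044 ] [0.5321 0.0466 0.0435]
scene [338.4 247.9] 560 [ 0.5616 -0.0119  0.044 ] [ 0.5593 -0.0116  0.0421]
scene [301.1 258.1] 490 [ 0.5909 -0.0701  0.044 ] [ 0.5883 -0.07    0.0416]
scene [358.5 274. ] 1413 [0.617  0.0157 0.044 ] [0.621  0.0149 0.0479]
mug rim [ 0.503 -0.231  0.095]
mug rim [ 0.442 -0.359  0.095]
mug rim [ 0.316 -0.238  0.095]
```

View pics/crop1.png

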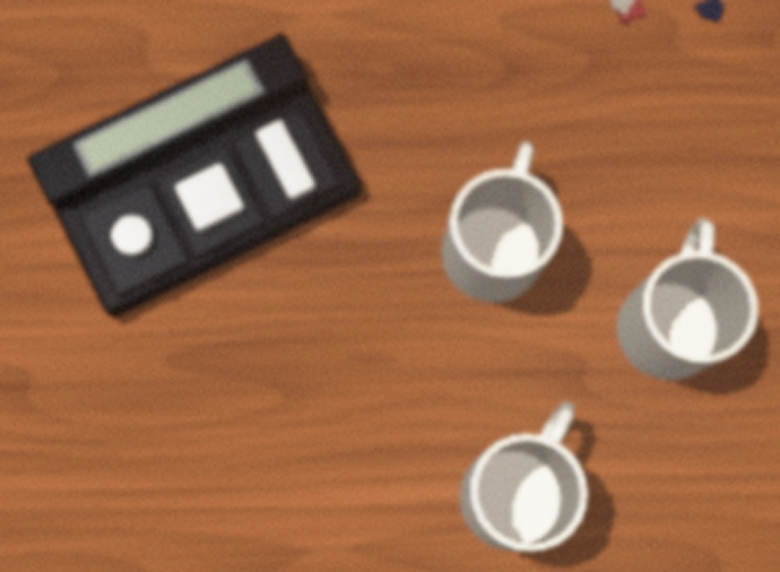

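The crop confirms it: a round disc, a square and a bar in a row, and three loose mugs well to the right of the timer. Next I'll move above the round key with the gripper shut and the tool x axis along the row.

```bash
python3 -m crank '[[[-45,-40,0],8,255],[[-90,-80,0],16,255],[[-135,-120,0],24,255],[[-180,-160,0],32,255],[[-220,-195,0],38,255],[[-260,-230,0],38,255],[[-295,-262,0],38,255],[[-330,-293,0],38,255],[[-365,-324,0],38,255],[[-400,-355,0],38,255]]' 40
python3 - <<'E'
from h import *
s=get_state();Rt=R.from_quat(s['tcp_rot']).as_matrix();p=np.array(s['eef_pos'])
print(s['time'],s['opening'],p.round(4),Rt.round(3).tolist(),(Rt.T@(np.array([.525,.046,.13])-p)*1000).round(1))
E
```

```text
time: 1.1
eef_pos: [0.4878, 0.1381, 0.2311]
tcp_rot: [0.534, 0.846, 0.0, -0.0]
contact_force: [-0.1, 0.7, 1.3]
opening: 0.0
finger_force: 0.0
1.1 0.0003217047716902577 [0.4878 0.1381 0.2311] [[-0.43, 0.903, -0.0], [0.903, 0.43, 0.0], [0.0, -0.0, -1.0]] [-99.2  -6.1 101.1]
```

```bash
python3 -m crank '[[[-30,-2,30],0,255],[[-66,-4,60],0,255],[[-66,-4,80],0,255],[[-66,-4,80],0,255],[[-66,-4,80],0,255]]'
python3 - <<'E'
from h import *
import pickle
c=cam('wrist'); pickle.dump(c,open('w.pkl','wb')); cv2.imwrite('pics/wrist1.png',c['frame'])
print(np.array(c['origin']).round(3),c['R'].round(2).tolist(), get_state()['eef_pos'])
hsv=cv2.cvtColor(c['frame'],cv2.COLOR_BGR2HSV)
m=((hsv[...,2]>150)&(hsv[...,1]<60)).astype(np.uint8)
n,_,st,ce=cv2.connectedComponentsWithStats(m)
for i in range(1,n):
    if st[i,4]>300: print(ce[i].round(1),st[i],onplane(c,*ce[i],.044).round(4),depthpt(c,*ce[i]).round(4))
E
```

```text
time: 1.6
eef_pos: [0.5122, 0.0789, 0.1512]
tcp_rot: [0.534, 0.846, -0.0, -0.001]
contact_force: [0.2, 0.7, -0.1]
opening: -0.002
finger_force: 0.0
[0.478 0.15  0.294] [[0.9, 0.41, 0.13], [0.43, -0.86, -0.28], [-0.0, 0.31, -0.95]] [0.51293101 0.07919734 0.15228385]
[277.5 262.8] [ 258  226   41   87 2147] [0.5301 0.037  0.044 ] [0.5065 0.0881 0.1575]
[365.8 276.3] [ 344  239   45   81 2912] [0.5985 0.0565 0.044 ] [0.5965 0.058  0.0482]
[  9.4 384.2] [   0  352   25   67 1129] [ 0.362  -0.1809  0.044 ] [ 0.3503 -0.2142  0.0188]
[279. 379.] [271 365  17  27 355] [ 0.5804 -0.0654  0.044 ] [ 0.5799 -0.0644  0.0451]
```

View pics/wrist1.png

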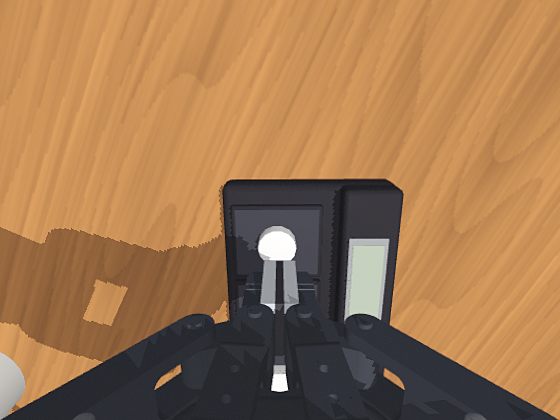

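The wrist view shows the round key at about (277,246), with the shut fingertips just below it. The tool is still short along the row. I'll refine the disc centre and read the housing height.

Run:
```python
from h import *
import pickle
c=pickle.load(open('w.pkl','rb'))
g=c['frame'].min(2)
for v in range(224,266,4):
    w=np.where(g[v,245:310]>130)[0]+245; print(v,(w.min(),w.max()) if len(w) else None,g[v,277], depthpt(c,277,v).round(3))
for v in (244,246,248): print(onplane(c,277.5,v,.044).round(4))
for u,v in [(245,215),(310,215),(277,215),(245,250),(310,250)]: print(u,v,depthpt(c,u,v).round(4))
s=get_state();Rt=R.from_quat(s['tcp_rot']).as_matrix();p=np.array(s['eef_pos']);print(s['time'],p)
for q in ([.526,.046,.054],[.5835,-.0725,.054]): print((Rt.T@(np.array(q)-p)*1000).round(1))
```

```text
224 None 72 [0.518 0.062 0.033]
228 (np.int64(267), np.int64(286)) 183 [0.518 0.061 0.039]
232 (np.int64(263), np.int64(291)) 255 [0.519 0.06  0.044]
236 (np.int64(260), np.int64(294)) 254 [0.52  0.057 0.044]
240 (np.int64(259), np.int64(294)) 253 [0.521 0.055 0.045]
244 (np.int64(258), np.int64(295)) 253 [0.523 0.052 0.045]
248 (np.int64(258), np.int64(296)) 253 [0.524 0.049 0.045]
252 (np.int64(259), np.int64(295)) 251 [0.526 0.045 0.045]
256 (np.int64(260), np.int64(293)) 251 [0.527 0.042 0.044]
260 (np.int64(264), np.int64(290)) 163 [0.506 0.088 0.155]
264 (np.int64(264), np.int64(294)) 34 [0.506 0.088 0.159]
[0.5233 0.0514 0.044 ]
[0.524  0.0499 0.044 ]
[0.5247 0.0484 0.044 ]
245 215 [0.4917 0.0588 0.0343]
310 215 [0.5376 0.0801 0.0327]
277 215 [0.5144 0.069  0.0326]
245 250 [0.504  0.0304 0.0317]
310 250 [0.5513 0.0534 0.0324]
1.65 [0.51293101 0.07919734 0.15228385]
[-35.5  -2.6  98.3]
[-167.3   -1.8   98.4]
```

```bash
python3 -m crank '[[[-33,-3,20],0,255],[[-33,-3,50],0,255],[[-33,-3,85],0,255],[[-33,-3,85],0,255],[[-33,-3,85],0,255],[[-33,-3,85],0,255]]'; python3 -c "
from h import *
s=get_state();Rt=R.from_quat(s['tcp_rot']).as_matrix();p=np.array(s['eef_pos']);print(np.abs(s['dq']).max(),p,s['contact_force'],Rt.round(3).tolist())
for q in ([.524,.048,.044],[.583,-.0715,.044]): print((Rt.T@(np.array(q)-p)*1000).round(1))
c=cam('wrist');cv2.imwrite('pics/wrist2.png',c['frame'][180:400,130:430].repeat(2,0).repeat(2,1))
s=get_state();print(np.abs(s['dq']).max(),s['eef_pos'])"
```

```text
time: 2.25
eef_pos: [0.526, 0.048, 0.0692]
tcp_rot: [0.533, 0.846, 0.001, 0.002]
contact_force: [-0.3, -0.2, 0.3]
opening: -0.0
finger_force: 0.0
0.006184497977906345 [0.5260359  0.04802356 0.06916067] [-0.34353025 -0.15783669  0.3346137 ] [[-0.431, 0.902, 0.005], [0.902, 0.431, -0.001], [-0.003, 0.004, -1.0]]
[ 0.9 -2.  25.2]
[-132.3   -0.3   25.5]
0.005051652985020229 [0.52604938 0.04795634 0.06919646]
```

View pics/wrist2.png

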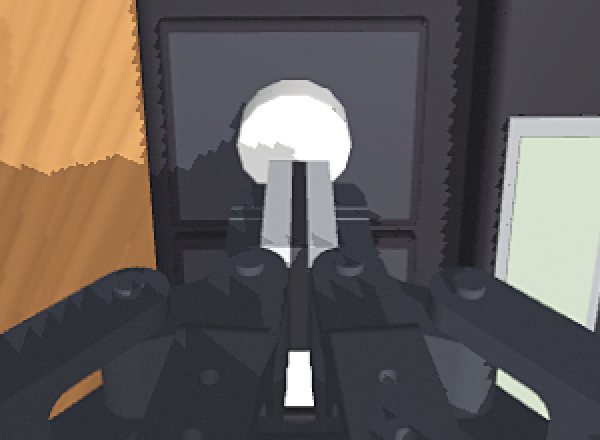

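The wrist view shows the fingertips over the disc, nearly centred. Pressing gradually now.

```bash
python3 -m crank '[[[0,-1,12],0,255],[[0,-1,20],0,255],[[0,-1,24],0,255],[[0,-1,27],0,255],[[0,-1,29],0,255],[[0,-1,31],0,255],[[0,-1,31],0,255],[[0,-1,31],0,255]]'
```

```text
time: 3.1
eef_pos: [0.5227, 0.0473, 0.0369]
tcp_rot: [0.534, 0.846, -0.001, -0.001]
contact_force: [-6.9, 1.1, 12.6]
opening: 0.001
finger_force: 6.5
```

The force is 12.6 N against the 5 N needed, and z is 0.037, so the key is bottomed. I'll press 1 mm more to make sure, then release and rise.

```bash
python3 -m crank '[[[0,0,1],0,255],[[0,0,1],0,255]]'; python3 -m crank '[[[0,0,-12],0,255],[[0,0,-40],0,255],[[0,0,-40],0,255],[[0,0,-40],0,255],[[0,0,-40],0,255]]'; python3 -c "
from h import *
s=get_state();Rt=R.from_quat(s['tcp_rot']).as_matrix();p=np.array(s['eef_pos'])
print(p,(Rt.T@(np.array([.583,-.0715,.044])-p)*1000).round(1))
c=cam('wrist');print([depthpt(c,u,v).round(3).tolist() for u,v in [(277,225),(277,235),(277,245)]])"
```

```text
time: 3.3
eef_pos: [0.5228, 0.0473, 0.0368]
tcp_rot: [0.534, 0.846, -0.001, -0.002]
contact_force: [-9.6, 1.7, 18.7]
opening: -0.001
finger_force: 9.2
time: 3.8
eef_pos: [0.5223, 0.0473, 0.0732]
tcp_rot: [0.534, 0.846, -0.0, -0.001]
contact_force: [0.7, -1.0, -0.2]
opening: 0.003
finger_force: 0.0
[0.52233793 0.04727495 0.07315967] [-133.3    3.7   29. ]
[[0.515, 0.059, 0.042], [0.517, 0.055, 0.044], [0.519, 0.05, 0.045]]
```

Force stopped rising in depth, and the round key's top reads 44 mm again, so it has come back up. On to the bar, at a safe height.

```bash
python3 -m crank '[[[0,0,-15],0,255],[[-45,1,-15],0,255],[[-90,2,-15],0,255],[[-133,3,-15],0,255],[[-133,3,-15],0,255],[[-133,3,0],0,255],[[-133,3,0],0,255],[[-133,3,0],0,255],[[-133,3,0],0,255]]'; python3 -c "
from h import *
c=cam('wrist');cv2.imwrite('pics/wrist3.png',c['frame'][180:400,130:430].repeat(2,0).repeat(2,1))
s=get_state();Rt=R.from_quat(s['tcp_rot']).as_matrix();p=np.array(s['eef_pos'])
print(p,(Rt.T@(np.array([.582,-.0715,.044])-p)*1000).round(1))
for v in (225,235,245):
  w=np.where(c['frame'][v,200:380].min(1 if 0 else 1)>140)[0]+200
  if len(w): print(v,w.min(),w.max(),onplane(c,w.min(),v,.044).round(4),onplane(c,w.max(),v,.044).round(4))
c=cam('top');cv2.imwrite('pics/top3.png',c['frame'])"
```

```text
time: 4.75
eef_pos: [0.5825, -0.0704, 0.074]
tcp_rot: [0.533, 0.846, -0.0, -0.0]
contact_force: [-0.2, 1.2, 0.4]
opening: -0.0
finger_force: 0.0
[ 0.58281499 -0.07057489  0.07439436] [-0.5 -1.1 30.4]
225 228 329 [ 0.5517 -0.0691  0.044 ] [ 0.5992 -0.0463  0.044 ]
235 222 334 [ 0.551  -0.0756  0.044 ] [ 0.6043 -0.0501  0.044 ]
245 223 333 [ 0.5537 -0.0807  0.044 ] [ 0.6065 -0.0553  0.044 ]
```

View pics/wrist3.png

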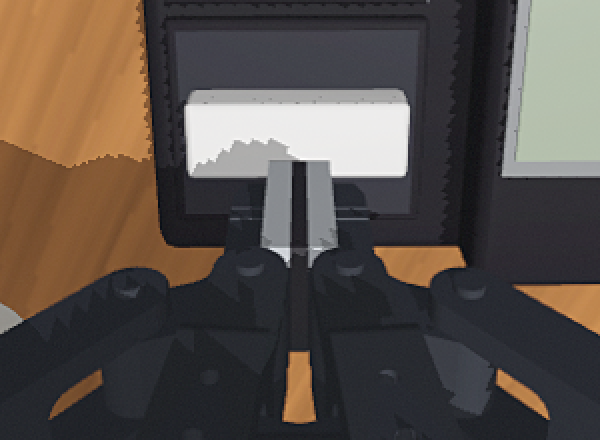

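The bar's top face spans about u 222–334, v 232–268. Its centre is near (0.5815, -0.071), within about 1 mm of the tool, and the tool is clear of the square key. Pressing.

```bash
python3 -m crank '[[[0,-1,15],0,255],[[0,-1,24],0,255],[[0,-1,28],0,255],[[0,-1,31],0,255],[[0,-1,33],0,255],[[0,-1,35],0,255],[[0,-1,37],0,255],[[0,-1,38],0,255],[[0,-1,38],0,255],[[0,-1,38],0,255]]'
```

```text
time: 5.85
eef_pos: [0.5823, -0.072, 0.037]
tcp_rot: [0.534, 0.846, -0.0, -0.0]
contact_force: [-3.4, 0.9, 5.7]
opening: 0.001
finger_force: 2.8
```

```bash
python3 -m crank '[[[0,0,1],0,255],[[0,0,2],0,255],[[0,0,2],0,255],[[0,0,2],0,255]]'; python3 -m crank '[[[0,0,-10],0,255],[[0,0,-40],0,255],[[0,0,-80],0,255],[[0,0,-110],0,255],[[0,0,-110],0,255],[[0,0,-110],0,255],[[0,0,-110],0,255]]'; python3 -c "
from h import *
c=cam('wrist');cv2.imwrite('pics/wrist4.png',c['frame'])
for v in range(200,300,10): print(v,c['frame'][v,278].min(),depthpt(c,278,v).round(4))
c=cam('scene');cv2.imwrite('pics/scene4.png',c['frame'])
for p in [(373,238),(338,248),(301,258)]: print(depthpt(c,*p).round(4))"
```

```text
time: 6.25
eef_pos: [0.5824, -0.072, 0.0368]
tcp_rot: [0.534, 0.846, -0.0, -0.0]
contact_force: [-8.3, 1.6, 14.5]
opening: -0.001
finger_force: 7.3
time: 6.95
eef_pos: [0.5814, -0.0718, 0.1427]
tcp_rot: [0.534, 0.846, -0.0, -0.001]
contact_force: [0.5, 0.3, -0.3]
opening: -0.001
finger_force: 0.0
200 243 [ 0.5774 -0.0669  0.0369]
210 243 [ 0.5805 -0.0735  0.0383]
220 240 [ 0.5839 -0.0806  0.038 ]
230 70 [ 0.5881 -0.0894  0.0333]
240 62 [ 0.5918 -0.0973  0.0323]
250 48 [ 0.5966 -0.1075  0.026 ]
260 47 [ 0.5757 -0.062   0.1473]
270 39 [ 0.5756 -0.0618  0.157 ]
280 37 [ 0.5759 -0.0624  0.1641]
290 35 [ 0.5757 -0.0619  0.1723]
[0.5316 0.0459 0.0438]
[ 0.56   -0.0123  0.0423]
[ 0.5825 -0.0701  0.0364]
```

View pics/scene4.png

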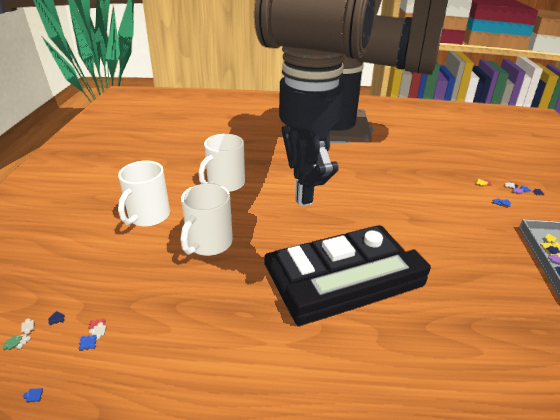

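The bar at (301,260) is down, at 37 mm. The round and square keys are up, at 44 and 42 mm (the square read 42 mm at the start too). The mugs haven't moved and the hand is clear, so I'm handing it in.

```bash
python3 -c "
from plant import ctrl
print(ctrl.sign_off())"
```

```text
the job is handed in; nothing more can be done
None
```

I pressed the round key fully and it came back up, then pressed the bar key and it stayed down; the square key and mugs were left alone, the hand is clear, and the job was handed in at about 7 s.

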